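Hold the setting bar in the light gate of a spring-return slide gauge

TASK

Pick the square brass bar out of the fittings in the steel tray, lay it flat in the notches of both blue saddles on the slide gauge while the slide is home, and let go of it. Then pull the slide out by its black post handle, against its spring, until its pointer stands on the red band between the two grey posts, and keep it there: finish still gripping the handle with the slide at rest, since it springs back if released, and with the other parts in the tray left where they were.

Things in the scene. Friction and masses are not known exactly. Their poses are not given: they have to be found in the camera images.
- brass_bar: the brass bar, square section, 80 x 16 x 16 mm, 0.17 kg; origin at the centre of its underside, x along its length. Lies flat in the steel tray at any angle
- bar_mid (a point): the middle of the brass bar (8 mm above its underside as it lies), x along its length
- tray: fixed stainless steel tray, 320 x 260 mm, walls 25 mm high and 3 mm thick, floor 3 mm thick; origin at the centre of its underside. It stands left or right of the robot, the gauge on the other side
- gauge: white base of the slide gauge, fixed, 330 x 150 x 20 mm (with its housings 54 mm high); origin at the centre of its underside, x along the slide; the slide pulls out towards -x of the base (roughly towards the robot)
- slide: the moving slide: aluminium plate 180 x 62 mm carrying saddles, pointer and handle; its origin and axes coincide with the gauge's when it is home and shift towards -x of the gauge as it is pulled out, hard stop at 105 mm. A return spring resists with about 3.2 N at home, 80 N/m more with travel (7 to 10 N at the band), and takes the slide home if it is let go
- handle (a point): black upright round post on the slide, 18 mm in diameter, 60 mm tall; this point at the centre of its foot (34 mm above the bench), 120 mm in front (-x of the gauge) of the cradle middle; moves with the slide. Can be pinched from above with any finger direction
- cradle (a point): on the slide, midway between the two blue saddles, on the level of their notch floors (58 mm above the bench, 24 mm above the slide plate); x along the slide like the gauge's x. Saddles are 10 mm thick, centred 25 mm to either side along x, so 40 mm is free between them for fingers; notches 22 mm wide, straight cheeks 9 mm high, flaring above to about 38 mm wide at 75 mm above the bench. The bar lies along x, its middle over this point
- pointer (a point): tip of the small black pointer (3 mm wide) on the -y side of the slide, 31 mm above the bench (a twin of it sticks out on the +y side), level with the cradle middle along x; moves with the slide
- gate: light gate clamped on the gauge base at a travel that differs from run to run (0.05 to 0.08 m): two grey posts 64 mm tall (top 84 mm above the bench), 16 mm along x, 116 mm clear between them, and a red band 12 mm wide along x on each side of the slide, under the pointer's path; origin on the base's upper face midway between the posts, in the middle of the band along x; axes as the gauge's
- grey_bar: bystander in the tray: grey plastic square bar, 50 x 16 x 16 mm; origin under its centre
- collar: bystander in the tray: dark steel collar, 42 mm outside, 16 mm high; origin under its centre
- blue_cap: bystander in the tray: blue stepped cap, 40 mm wide, 24 mm high; origin under its centre
- nut: bystander in the tray: copper-coloured hexagon nut, 26 mm wide, 12 mm high; origin under its centre
Not all that is in view belongs to the job. Of the things like the brass_bar, leave any that is green; of the rest the larger one is meant.

How it is judged:
On the way:
1. the brass bar lies flat in both saddles, let go, with the slide home (x of bar_mid in the frame of cradle between -0.015 and 0.015 m and y of bar_mid in the frame of cradle between -0.005 and 0.005 m and z of bar_mid in the frame of cradle between 0.004 and 0.012 m and angle between the x axis of bar_mid and the x axis of cradle, either way round below 0.12 rad and contact force between brass_bar and the fingers below 0.1 N and x of slide in the frame of gauge above -0.012 m), for 0.2 s.
At the end, for the whole second after the job is handed in: Slide at rest, pointer within 6 mm of the red band's middle, fingers on its handle (over 2 N); brass bar untouched, flat in both saddles: middle within 15 mm along, 5 mm across, 4 mm in height of its seat, within 0.12 rad of the slide's direction (x of bar_mid in the frame of cradle between -0.015 and 0.015 m and y of bar_mid in the frame of cradle between -0.005 and 0.005 m and z of bar_mid in the frame of cradle between 0.004 and 0.012 m and angle between the x axis of bar_mid and the x axis of cradle, either way round below 0.12 rad and contact force between brass_bar and the fingers below 0.1 N and x of pointer in the frame of gate between -0.006 and 0.006 m and linear speed of slide below 0.01 m/s and contact force between slide and the fingers above 2 N); the arm keeps its last pose, push and grip.
It fails at once if another part in the tray is shifted by more than 30 mm (distance of any of grey_bar, collar, blue_cap, nut from where it was at the start of the episode above 0.03 m).
It also fails if it takes over 53 s, if anything falls off the work surface, if the arm or the gripper's body presses on something with over 40 N, if the wrist force passes 120 N, or if a joint passes its speed limit or range.

ROBOT

A 6-joint arm with a two-finger parallel gripper is mounted at the origin on the work surface. World frame = base frame: x ahead of the robot, y to its left, z up, the work surface at z = 0. Lengths are in m, angles in rad, forces in N, time in s.
With the tool pointing down it reaches from about 0.375 to 0.975 m from the base axis. Payload 3.8 kg.
Tool frame: the origin (TCP) lies between the finger pads; the fingertips stand 22 mm ahead of it and the grasp point (between the pads) lies 3 mm ahead of it; z points along the fingers, y is the direction in which the jaws open and shut (so a half turn about z gives the same grasp; the last joint's range is limited). The gripper opens to 85 mm and grips with 20 to 120 N. Pads are 22 mm wide; open, the fingers measure 114 mm over their backs; the gripper's body (76 mm by 85 mm) begins 54 mm behind the grasp point. The pads swing forward as they close: fully open they stand 13 mm farther back than shut.
Start: joints at [-0.037, 0.264, 1.604, -0, 1.274, -0.037], TCP at [0.675, -0, 0.253] pointing down, gripper open.
Joint ranges: [-2.63, 2.63], [-0.94, 2.18], [0.31, 2.57], [-1.31, 4.45], [0, 2.66], [-2.55, 2.55]. Speed limits (rad/s): [2.57, 2.57, 3.14, 3.14, 3.14, 3.14].

INTERFACE

Orientations are given as a rotation vector (axis times angle).
In Python, from workcell import * gives the robot as it stands.
- The arm moves only by the tool step_arm, never from a script. Its argument "motion" is a list that holds one entry, the list of rows, each a list of 7 numbers: the finger opening in m, from 0 to 0.0854, then the shift along the world's x, y, z in m, then the turn, a rotation vector about the world's x, y, z in degrees. A call has exactly 8 rows; each row is the pose to reach, as a shift and turn from the pose measured when the call began; what a row does not reach only later rows make up. A row lasts 1/8 s, in which the tool goes at most 62.5 mm and 10.7 degrees, less where a joint would pass 70% of its speed; a pose out of reach is approached as far as the arm can. A call with a gripper value outside its range is refused whole. The fingers move at their own pace and stop on an object; "newtons" is the grip in N (left out, the last holds). Time passes only in rows, so rows that repeat a pose let the fingers close, or fill a call up. It gives the time, the measured TCP pose, the force and the opening at its end, in the units of the state.
- read_state(): the state, without advancing time (a new reading comes with each control period).
- read_camera(name): name is "scene" or "side" or "wrist"; returns (picture, depth): 420x560x3 uint8, blue, green, red; 420x560 float32, m along the optical axis (not along the pixel's ray), 0 where there is no reading.
- get_calibration(name): a dict with "K" (3x3 intrinsics, pixels), "dist_coeffs" ([k1, k2, p1, p2, k3] as OpenCV has them; the pictures are not rectified), "world_from_camera" (4x4, takes a point from camera to world coordinates). Camera axes: x right, y down, z forward; pixel columns grow to the right and rows downward; lengths in m; the calibration is good to about 2 mm. A picture is of the moment at which its call begins: read the wrist's pose just before it. get_calibration takes no time and is no camera call; for the wrist camera it gives the pose at the moment of the call.
- finish_job(): hands the job in, once; it reports no verdict.
Trained networks look in the newest picture that a camera, given by its name, has taken for a name from the list of things; names that differ only in an ending like _2 or _b are one class to them, and where a whole thing is asked for, a point or a joint stands for the part that bears it (a point fixed in the world has none). Each returns a list of dicts, best first, with "score" (0 to 1); they miss things now and then, are a little off and sometimes report something else, mostly with a low value. They report only what shows in the picture. A call takes as long as a camera call. They do not tell look-alikes from the thing itself.
- spot_in(camera, thing): "xyz" ([x, y, z] in m, in the coordinates of the camera as it stood for that picture, good to about 4 mm: the middle of the surface that is visible of it).
- regions_of(camera, thing): "region" (420x560 bool, what is visible of it).
The state is a dict: "time": time; "q": joint angles; "joint_vel": joint speeds; "joint_torque": joint torques, N m; "tool_pos": TCP position; "tcp_rot": TCP orientation; "wrist_force": force on the tool from outside, world axes, zero at the start; "torque": the same for the moment, N m; "width": opening from 0.0 (shut) to 1.0 (fully open).
Only numpy, scipy, OpenCV 4.12 (cv2) and the standard library are available. Lean on these libraries where they do the work, as an engineer would, in place of code of your own. Each camera call takes 0.05 s, during which the arm holds its last target. There are 200 camera calls.

## Working session

There is one attempt and no reset: what is moved stays moved. The work goes in short steps, Python scripts to look and compute and a tool call to move; the robot and the scene stay as the last step left them, time stands still between calls to the robot, and variables do not carry over. Pictures are saved under pics/ and viewed, on a budget of 10 in all, crops included, one or two more only if the job needs it, and the job is handed in when it is done.

Besides the shell and the picture viewer there is one more tool, called by a JSON object that holds its "fn" and its "kwargs". step_arm: Moves the arm, as the interface text tells. Its arguments: {"type":"object","properties":{"motion":{"type":"array"},"newtons":{"type":"number"}},"required":["motion"]}

```bash
mkdir -p pics; cat > h.py <<'E'
from workcell import *
import numpy as np, cv2
def w(cam,p,T=None):
    T=np.array(get_calibration(cam)["world_from_camera"]) if T is None else T
    return (T@np.r_[p,1])[:3]
def cloud(cam,depth):
    c=get_calibration(cam);K=np.array(c["K"],float);d=np.array(c["dist_coeffs"],float);T=np.array(c["world_from_camera"])
    v,u=np.mgrid[:420,:560];uv=np.stack([u,v],-1).reshape(-1,1,2).astype(float)
    n=cv2.undistortPoints(uv,K,d).reshape(420,560,2)
    P=np.dstack([n*depth[...,None],depth]);W=P@T[:3,:3].T+T[:3,3];W[depth<=0]=np.nan
    return W
def pix(cam,p):
    c=get_calibration(cam);T=np.linalg.inv(c["world_from_camera"])
    q=(T@np.r_[p,1])[:3]
    return cv2.projectPoints(q[None],np.zeros(3),np.zeros(3),np.array(c["K"],float),np.array(c["dist_coeffs"],float))[0].ravel()
E
python3 - <<'E'
from h import *
s=read_state();print(s["time"],s["tool_pos"],s["tcp_rot"])
for c in ("scene","side"):
    im,d=read_camera(c);cv2.imwrite(f"pics/{c}0.png",im);np.save(f"{c}0.npy",d)
    if c=="scene":
        W=cloud(c,d)
        for t in ("brass_bar","grey_bar","gauge","slide","handle","cradle","pointer","gate","tray"):
            for r in spot_in(c,t)[:3]:
                p=w(c,r["xyz"]);print(c,t,round(r["score"],2),p.round(4),pix(c,p).round())
E
```

```text
0.0 [6.74299726e-01 1.64470879e-05 2.51917539e-01] [-2.22023876 -2.22027629  0.00249848]
scene brass_bar 0.83 [ 0.5549 -0.4042  0.0147] [140. 324.]
scene brass_bar 0.77 [ 0.6301 -0.2348  0.0144] [241. 294.]
scene brass_bar 0.56 [ 0.7009 -0.3838  0.0094] [198. 377.]
scene grey_bar 0.51 [ 0.4952 -0.2486  0.0163] [192. 255.]
scene grey_bar 0.21 [0.5675 0.117  0.0504] [345. 172.]
scene slide 0.68 [0.5999 0.1794 0.0319] [373. 172.]
scene slide 0.2 [ 0.6306 -0.2365  0.0142] [240. 295.]
scene handle 0.91 [0.6047 0.1822 0.032 ] [376. 173.]
scene cradle 0.64 [0.6048 0.1853 0.0308] [377. 173.]
scene pointer 0.77 [0.6067 0.1834 0.0282] [377. 174.]
scene gate 0.54 [0.5696 0.1197 0.0497] [346. 172.]
scene gate 0.52 [0.6038 0.1845 0.035 ] [376. 171.]
scene gate 0.26 [ 0.6309 -0.2348  0.016 ] [241. 294.]
scene tray 0.98 [ 0.569  -0.1903  0.0036] [239. 264.]
```

View pics/scene0.png

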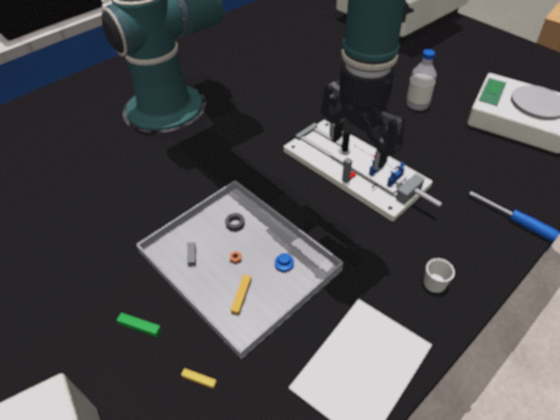

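View pics/side0.png

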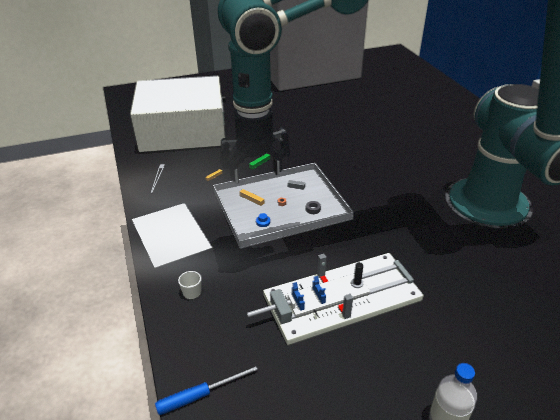

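Scene picture: candidates for the bar are the green one at (138,324), which is excluded, a small yellow one at (198,378), and the larger brass one at (241,294) in the tray. The last fits. The gauge is at (360,168), with its pull direction towards the robot. I'll measure from the side picture and from the scene cloud, and take an enlarged crop.

```bash
python3 - <<'E'
from h import *
im,d=read_camera("scene")
W=cloud("scene",d)
for r in regions_of("scene","brass_bar"):
    m=r["region"];P=W[m];P=P[~np.isnan(P).any(1)]
    (c,sz,a)=cv2.minAreaRect((P[:,:2]*1000).astype(np.float32));b=cv2.boxPoints((c,sz,a))
    print(r["score"],np.round(c),np.round(sz),a,im[m].mean(0).round(), np.median(P[:,2]))
cv2.imwrite("pics/crop.png",cv2.resize(im[240:400,100:310],None,fx=3,fy=3,interpolation=cv2.INTER_CUBIC))
read_camera("side");ims,d=read_camera("side");W=cloud("side",d)
for t in ("gauge","handle","cradle","pointer","gate","slide"):
    for r in spot_in("side",t)[:2]:
        p=w("side",r["xyz"]);print(t,round(r["score"],2),p.round(4),pix("side",p).round())
# gauge base: white pixels at z~0.02
m=(abs(W[...,2]-.02)<.008)&(W[...,1]>.05)&(W[...,1]<.35)&(W[...,0]<.9)&(ims.min(2)>120)
P=W[m];c,sz,a=cv2.minAreaRect((P[:,:2]*1000).astype(np.float32));print("base",m.sum(),c,sz,a)
for n,m in (("handle",(W[...,2]>.06)&(W[...,2]<.1)&(ims.max(2)<70)),("posts",(W[...,2]>.055)&(W[...,2]<.095)&(ims.max(2)>=70)&(ims.max(2)-ims.min(2)<40)),
 ("blue",(W[...,2]>.045)&(W[...,2]<.085)&(ims[...,0].astype(int)-ims[...,2]>60)),("red",(W[...,2]<.04)&(ims[...,2].astype(int)-ims[...,0]>90)&(W[...,2]>.01))):
    m=m&(W[...,1]>.05)&(W[...,1]<.35)&(W[...,0]<.85)
    k,L,S,C=cv2.connectedComponentsWithStats(m.astype(np.uint8))
    for i in range(1,k):
        if S[i,4]>7: print(n,S[i,4],C[i].round(),np.median(W[L==i],0).round(4))
E
```

```text
0.9 [ 549. -403.] [82. 24.] 28.392969131469727 [ 75. 144.  54.] 0.014561087952393303
0.61 [ 628. -235.] [20. 78.] 35.52976989746094 [ 96. 165. 197.] 0.017139571206844506
0.58 [ 697. -383.] [64. 19.] 26.483510971069336 [ 91. 169. 190.] 0.010215974370804515
gauge 0.72 [0.5555 0.2108 0.0246] [340. 300.]
handle 0.74 [0.6027 0.1922 0.0376] [317. 295.]
cradle 0.71 [0.5898 0.1963 0.0369] [323. 295.]
pointer 0.79 [0.5982 0.1989 0.0335] [320. 298.]
gate 0.96 [0.5609 0.2279 0.0544] [342. 297.]
slide 0.77 [0.5944 0.1916 0.033 ] [320. 296.]
base 4485 (627.5846557617188, 200.4177703857422) (520.6309204101562, 178.11778259277344) 7.208596706390381
handle 340 [507. 191.] [0.0144 0.0632 0.0789]
handle 33 [320. 261.] [0.5719 0.1292 0.074 ]
handle 102 [358. 270.] [0.5063 0.1931 0.0833]
handle 54 [347. 303.] [0.5652 0.2599 0.0702]
posts 58 [322. 259.] [0.5643 0.1297 0.0815]
posts 12 [354. 272.] [0.5122 0.1867 0.0732]
posts 12 [276. 294.] [0.6914 0.1744 0.0561]
posts 52 [348. 297.] [0.5617 0.2543 0.0835]
posts 44 [282. 305.] [0.6895 0.207  0.0558]
blue 107 [319. 288.] [0.5991 0.1914 0.0603]
blue 116 [298. 294.] [0.6489 0.1912 0.0603]
red 36 [324. 279.] [0.5642 0.1419 0.026 ]
red 27 [341. 307.] [0.5639 0.2311 0.0262]
```

View pics/crop.png

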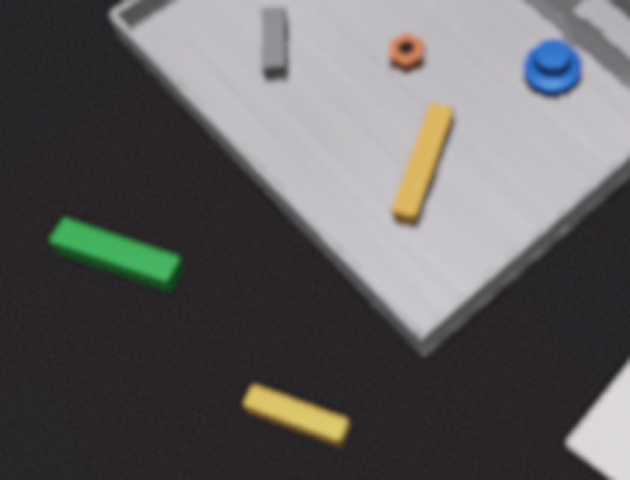

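The crop confirms it. The larger brass bar in the tray (crop 424,162) is the target, the short one outside is the decoy, and green is excluded. Moving above it now.

{"fn": "step_arm", "kwargs": {"motion": [[[0.0854,-0.012,-0.055,0,0,0,9],[0.0854,-0.024,-0.11,-0.01,0,0,18],[0.0854,-0.036,-0.165,-0.02,0,0,27],[0.0854,-0.046,-0.215,-0.03,0,0,35],[0.0854,-0.046,-0.235,-0.03,0,0,35],[0.0854,-0.046,-0.235,-0.03,0,0,35],[0.0854,-0.046,-0.235,-0.03,0,0,35],[0.0854,-0.046,-0.235,-0.03,0,0,35]]], "newtons": 40}}

```text
time: 2.05
tool_pos: [0.6296, -0.2333, 0.2237]
tcp_rot: [1.448, 2.787, 0.001]
wrist_force: [0.3, 0.5, -0.1]
width: 0.997
```

```bash
cat >> h.py <<'E'
def jaw():
    from scipy.spatial.transform import Rotation as R
    s=read_state();M=R.from_rotvec(s["tcp_rot"]).as_matrix();return s,M
E
python3 - <<'E'
from h import *
s,M=jaw();print(s["time"],s["tool_pos"],M.round(3).tolist())
im,d=read_camera("wrist");W=cloud("wrist",d);cv2.imwrite("pics/w1.png",im)
hsv=cv2.cvtColor(im,cv2.COLOR_BGR2HSV)
for r in regions_of("wrist","brass_bar"):
    m=r["region"];P=W[m];P=P[~np.isnan(P).any(1)];P=P[P[:,2]>.014]
    if len(P)<20: print(r["score"],m.sum());continue
    print(r["score"],m.sum(),cv2.minAreaRect((P[:,:2]*1000).astype(np.float32)),np.median(P[:,2]),P.mean(0),im[m].mean(0))
E
```

```text
2.05 [ 0.62963925 -0.23332522  0.22374055] [[-0.575, 0.818, 0.001], [0.818, 0.575, 0.0], [-0.0, 0.001, -1.0]]
0.8 1245 ((627.2826538085938, -230.8478240966797), (15.826828956604004, 79.06290435791016), 33.677669525146484) 0.01944955879186744 [ 0.62676726 -0.23007299  0.0194471 ] [ 91.13815261 170.72289157 193.21365462]
0.73 1418 ((570.9851684570312, -348.60565185546875), (188.84796142578125, 54.78390121459961), 66.99042510986328) 0.01653451030344369 [ 0.54878966 -0.40374055  0.01713864] [ 59.53102962 137.83004231  22.        ]
0.6 720
```

View pics/w1.png

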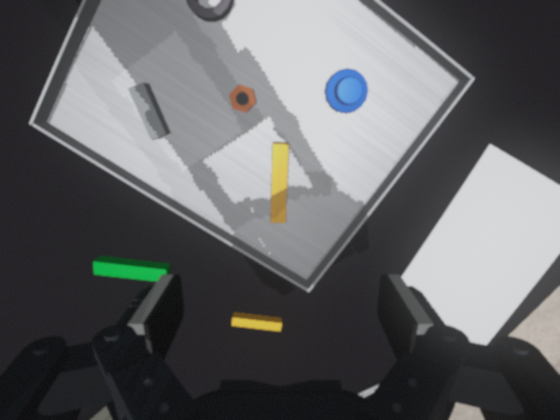

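The wrist picture shows the brass bar at (280,182), the nut at (243,98) and the cap at (347,90). The fingers at 33.7° clear all of them. Descending and gripping.

{"fn": "step_arm", "kwargs": {"motion": [[[0.05,-0.0026,0.0028,-0.05,0,0,-1.5],[0.05,-0.0026,0.0028,-0.1,0,0,-1.5],[0.05,-0.0026,0.0028,-0.145,0,0,-1.5],[0.05,-0.0026,0.0028,-0.175,0,0,-1.5],[0.05,-0.0026,0.0028,-0.192,0,0,-1.5],[0.05,-0.0026,0.0028,-0.197,0,0,-1.5],[0.0,-0.0026,0.0028,-0.197,0,0,-1.5],[0.0,-0.0026,0.0028,-0.197,0,0,-1.5]]], "newtons": 50}}

```text
time: 3.15
tool_pos: [0.6282, -0.2314, 0.0286]
tcp_rot: [1.483, 2.766, 0.001]
wrist_force: [-3.6, 1.2, 14.8]
width: 0.172
```

{"fn": "step_arm", "kwargs": {"motion": [[[0.0,0,0,0.005,0,0,0],[0.0,0,0,0.03,0,0,0],[0.0,0,0,0.07,0,0,0],[0.0,0,0,0.12,0,0,0],[0.0,0,0.03,0.15,0,0,0],[0.0,0,0.05,0.17,0,0,5],[0.0,0,0.07,0.17,0,0,10],[0.0,0,0.07,0.17,0,0,10]]]}}

```text
time: 4.15
tool_pos: [0.6282, -0.1602, 0.1996]
tcp_rot: [1.235, 2.884, 0.002]
wrist_force: [0.6, -1.3, -2.4]
width: 0.164
```

```bash
python3 - <<'E'
from h import *
s,M=jaw();print(s["time"],s["tool_pos"],np.degrees(np.arctan2(M[1,1],M[0,1])),s["wrist_force"],s["width"])
im,d=read_camera("wrist");W=cloud("wrist",d);cv2.imwrite("pics/w2.png",im)
for r in regions_of("wrist","brass_bar"):
    m=r["region"];P=W[m];P=P[~np.isnan(P).any(1)];print(r["score"],m.sum(),np.argwhere(m).mean(0),P.mean(0).round(3))
# from scene, gauge without occlusion
ims,d=read_camera("scene");W=cloud("scene",d);cv2.imwrite("pics/s2.png",ims)
for n,m in (("handle",(W[...,2]>.06)&(W[...,2]<.1)&(ims.max(2)<70)),("posts",(W[...,2]>.055)&(W[...,2]<.095)&(ims.max(2)>=70)&(ims.max(2)-ims.min(2)<40)),
 ("blue",(W[...,2]>.045)&(W[...,2]<.085)&(ims[...,0].astype(int)-ims[...,2]>60)),("red",(W[...,2]<.04)&(ims[...,2].astype(int)-ims[...,0]>90)&(W[...,2]>.01))):
    m=m&(W[...,1]>.05)&(W[...,1]<.35)&(W[...,0]<.85)&(W[...,0]>.4)
    k,L,S,C=cv2.connectedComponentsWithStats(m.astype(np.uint8))
    for i in range(1,k):
        if S[i,4]>7: print(n,S[i,4],C[i].round(),np.median(W[L==i],0).round(4))
E
```

```text
4.15 [ 0.62819796 -0.16020754  0.19962011] 43.65611672875065 [ 0.62180741 -1.29369769 -2.38911096] 0.16364821167308008
0.92 1640 [301.58658537  69.61646341] [ 0.55  -0.401  0.013]
0.63 6090 [276.42955665 280.37438424] [ 0.624 -0.155  0.189]
handle 84 [346. 136.] [0.5091 0.1826 0.0843]
handle 31 [384. 138.] [0.5683 0.2508 0.0715]
handle 32 [347. 166.] [0.5703 0.1177 0.0697]
posts 23 [342. 137.] [0.5015 0.1788 0.0759]
posts 36 [384. 134.] [0.5636 0.2505 0.081 ]
posts 11 [349. 140.] [0.512  0.1887 0.0699]
posts 21 [381. 140.] [0.5623 0.2472 0.0658]
posts 70 [347. 162.] [0.5664 0.121  0.0796]
posts 17 [373. 162.] [0.5966 0.1722 0.0614]
posts 10 [404. 168.] [0.6537 0.2104 0.0617]
posts 14 [390. 174.] [0.6468 0.172  0.0634]
blue 60 [380. 160.] [0.6016 0.1999 0.0609]
blue 58 [399. 170.] [0.6521 0.2    0.0592]
blue 14 [373. 167.] [0.6025 0.1683 0.0566]
blue 14 [392. 178.] [0.653  0.1713 0.0557]
red 16 [376. 156.] [0.5641 0.2372 0.0254]
red 21 [352. 174.] [0.5664 0.146  0.0247]
```

View pics/w2.png

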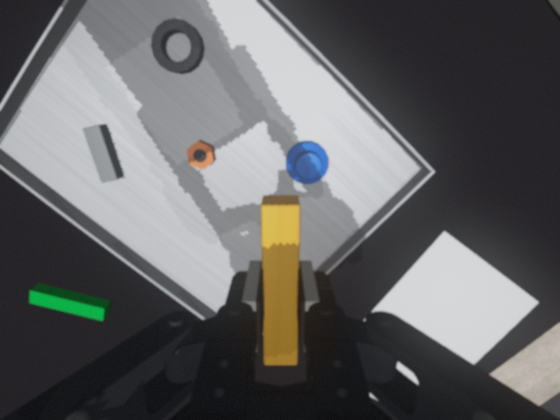

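The bar is held straight and centred in the jaws (280,280), and the other parts lie undisturbed. I'm moving to a look pose beyond the cradle.

{"fn": "step_arm", "kwargs": {"motion": [[[0.0,0.01,0.05,0.01,0,0,7],[0.0,0.02,0.105,0.02,0,0,14],[0.0,0.03,0.16,0.03,0,0,21],[0.0,0.04,0.215,0.04,0,0,28],[0.0,0.055,0.27,0.04,0,0,35],[0.0,0.065,0.315,0.04,0,0,41],[0.0,0.072,0.345,0.04,0,0,46.3],[0.0,0.072,0.35,0.04,0,0,46.3]]]}}

```text
time: 5.3
tool_pos: [0.7002, 0.1895, 0.2372]
tcp_rot: [0.003, 3.14, 0.002]
wrist_force: [-0.2, -0.8, -2.1]
width: 0.169
```

{"fn": "step_arm", "kwargs": {"motion": [[[0.0,0,0,0,0,0,0],[0.0,0,0,0,0,0,0],[0.0,0,0,0,0,0,0],[0.0,0,0,0,0,0,0],[0.0,0,0,0,0,0,0],[0.0,0,0,0,0,0,0],[0.0,0,0,0,0,0,0],[0.0,0,0,0,0,0,0]]]}}

```text
time: 6.3
tool_pos: [0.7001, 0.1896, 0.2372]
tcp_rot: [0.003, 3.14, 0.002]
wrist_force: [-0.3, -0.1, -3.3]
width: 0.168
```

```bash
cat > g.py <<'E'
from h import *
s,M=jaw();print(s["time"],s["tool_pos"],np.degrees(np.arctan2(M[1,1],M[0,1])),M[2].round(3),s["width"])
im,d=read_camera("wrist");W=cloud("wrist",d);cv2.imwrite("pics/w3.png",im)
I=im.astype(int)
Z=W[...,2];mx=im.max(2)
for n,m in (("handletop",(abs(Z-.094)<.006)&(mx<80)),("posttop",(abs(Z-.084)<.006)&(mx>=60)),
 ("blue",(Z>.045)&(Z<.085)&(I[...,0]-I[...,2]>50)),("bluelow",(Z>.03)&(Z<.06)&(I[...,0]-I[...,2]>50)),("red",(Z<.035)&(Z>.01)&(I[...,2]-I[...,0]>80))):
    m=m&(W[...,1]>.05)&(W[...,1]<.35)&(W[...,0]<.85)
    k,L,S,C=cv2.connectedComponentsWithStats(m.astype(np.uint8))
    for i in range(1,k):
        if S[i,4]>25:
            P=W[L==i];lo,hi=np.percentile(P,2,0),np.percentile(P,98,0)
            print(n,S[i,4],C[i].round(),"mid",((lo+hi)/2).round(4),"size",(hi-lo).round(4))
m=(abs(Z-.02)<.006)&(W[...,1]>.05)&(W[...,1]<.35)&(im.min(2)>120)
c,sz,a=cv2.minAreaRect((W[m][:,:2]*1000).astype(np.float32));print("base",m.sum(),c,sz,a)
E
python3 g.py
```

```text
6.3 [0.70011286 0.18958894 0.23724011] 89.88400048233756 [-0.001  0.001 -1.   ] 0.16794598892265522
posttop 502 [367.  17.] mid [0.5607 0.255  0.0828] size [0.0152 0.0137 0.0067]
posttop 475 [191.  24.] mid [0.5649 0.126  0.0826] size [0.0149 0.0133 0.0067]
blue 640 [286.  74.] mid [0.5986 0.196  0.0647] size [0.0096 0.0383 0.0238]
blue 60 [254.  75.] mid [0.5994 0.1702 0.0674] size [0.0079 0.0046 0.0193]
blue 488 [291. 135.] mid [0.6477 0.1999 0.0652] size [0.0091 0.0347 0.0223]
blue 31 [257. 137.] mid [0.6486 0.172  0.067 ] size [0.0073 0.0036 0.0184]
bluelow 30 [309.  74.] mid [0.5979 0.2143 0.058 ] size [0.0089 0.0035 0.0037]
bluelow 349 [281.  74.] mid [0.5986 0.1919 0.0546] size [0.0096 0.0214 0.0105]
bluelow 281 [284. 135.] mid [0.6479 0.1941 0.0554] size [0.0088 0.0216 0.0086]
bluelow 31 [309. 133.] mid [0.6473 0.2151 0.0585] size [0.0089 0.0057 0.0022]
red 319 [331.  32.] mid [0.5611 0.2362 0.0266] size [0.0109 0.0194 0.0034]
red 301 [228.  36.] mid [0.5643 0.1445 0.0265] size [0.0106 0.0202 0.0029]
base 14791 (695.6201782226562, 207.2068634033203) (352.7869567871094, 171.17892456054688) 10.411270141601562
```

View pics/w3.png

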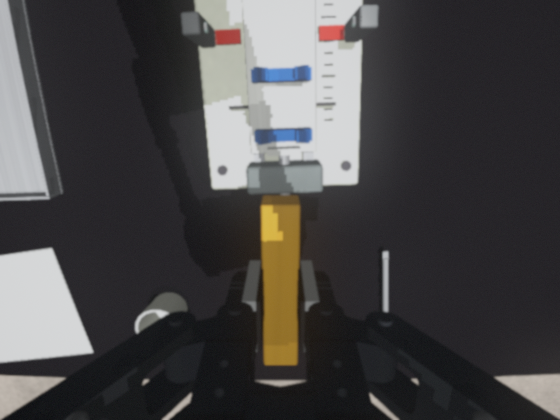

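In the wrist picture the saddles are at (281,74) and (284,135), the gate posts at (191,24) and (367,17), and the held bar is at (281,280). Gauge yaw is about 2° and the cradle about (0.623, 0.1927). Next I check the bar's offset in the hand with the same camera.

```bash
python3 - <<'E'
from h import *
im,d=read_camera("wrist");W=cloud("wrist",d);h=cv2.cvtColor(im,cv2.COLOR_BGR2HSV)
m=(h[...,0]>14)&(h[...,0]<32)&(h[...,1]>120)&(W[...,2]>.2);P=W[m]
print(m.sum(),np.percentile(P,[1,50,99],axis=0).round(4))
t=P[P[:,2]>np.percentile(P[:,2],50)-.003]
print(np.percentile(t,[1,50,99],axis=0).round(4),cv2.minAreaRect((t[:,:2]*1000).astype(np.float32)),read_state()["tool_pos"])
xs=np.arange(.66,.74,.01)
for x in xs:
    q=t[abs(t[:,0]-x)<.004]
    if len(q)>10: print(x.round(3),np.percentile(q[:,1],[2,98]).mean().round(4),np.median(q[:,2]).round(4))
E
```

```text
6266 [[0.6597 0.1832 0.2187]
 [0.6922 0.1908 0.2282]
 [0.7382 0.1987 0.2414]]
[[0.6599 0.1833 0.2264]
 [0.6935 0.1908 0.2282]
 [0.7383 0.1987 0.2415]] ((699.8656616210938, 190.84519958496094), (16.465173721313477, 80.87477111816406), 89.98174285888672) [0.70013406 0.18956475 0.23722605]
0.66 0.1909 0.228
0.67 0.191 0.2281
0.68 0.191 0.2282
0.69 0.1909 0.2283
0.7 0.191 0.2283
0.71 0.191 0.2283
0.72 0.191 0.2282
0.73 0.191 0.2282
```

{"fn": "step_arm", "kwargs": {"motion": [[[0.0,-0.04,0.001,0,0,0,1],[0.0,-0.0765,0.0017,-0.01,0,0,2],[0.0,-0.0765,0.0017,-0.06,0,0,2],[0.0,-0.0765,0.0017,-0.11,0,0,2],[0.0,-0.0765,0.0017,-0.135,0,0,2],[0.0,-0.0765,0.0017,-0.147,0,0,2],[0.0,-0.0765,0.0017,-0.152,0,0,2],[0.0,-0.0765,0.0017,-0.153,0,0,2]]]}}

```text
time: 7.4
tool_pos: [0.6247, 0.1915, 0.0854]
tcp_rot: [-0.052, 3.138, 0.003]
wrist_force: [-0.1, 0.6, -1.5]
width: 0.17
```

{"fn": "step_arm", "kwargs": {"motion": [[[0.0,-0.001,0,-0.002,0,0,0],[0.0,-0.001,0,-0.002,0,0,0],[0.04,-0.001,0,-0.002,0,0,0],[0.05,-0.001,0,-0.002,0,0,0],[0.05,-0.001,0,-0.002,0,0,0],[0.05,-0.001,0,0.02,0,0,0],[0.05,-0.001,0,0.06,0,0,0],[0.05,-0.001,0,0.1,0,0,0]]]}}

```text
time: 8.4
tool_pos: [0.6238, 0.1916, 0.1879]
tcp_rot: [-0.051, 3.137, 0.003]
wrist_force: [1.0, -0.1, -1.0]
width: 0.582
```

{"fn": "step_arm", "kwargs": {"motion": [[[0.05,0.03,0,0.03,0,0,0],[0.05,0.065,0,0.05,0,0,0],[0.05,0.065,0,0.05,0,0,0],[0.05,0.065,0,0.05,0,0,0],[0.05,0.065,0,0.05,0,0,0],[0.05,0.065,0,0.05,0,0,0],[0.05,0.065,0,0.05,0,0,0],[0.05,0.065,0,0.05,0,0,0]]]}}

```text
time: 9.4
tool_pos: [0.6886, 0.1916, 0.2378]
tcp_rot: [-0.052, 3.137, 0.003]
wrist_force: [-0.8, -0.5, -0.6]
width: 0.585
```

```bash
cat > g2.py <<'E'
from h import *
import sys
s,M=jaw();print(s["time"],s["tool_pos"],np.degrees(np.arctan2(M[1,1],M[0,1])),s["width"],s["wrist_force"])
im,d=read_camera("wrist");W=cloud("wrist",d);cv2.imwrite(sys.argv[1],im)
h=cv2.cvtColor(im,cv2.COLOR_BGR2HSV);I=im.astype(int);Z=W[...,2];mx=im.max(2)
on=(W[...,1]>.05)&(W[...,1]<.33)&(W[...,0]>.3)&(W[...,0]<.72)
m=on&(h[...,0]>14)&(h[...,0]<32)&(h[...,1]>120)&(Z>.066)&(Z<.085);P=W[m]
if len(P): print("bar",m.sum(),cv2.minAreaRect((P[:,:2]*1000).astype(np.float32)),"z",np.percentile(Z[m],[2,50,98]).round(4))
for n,m in (("handletop",(abs(Z-.092)<.008)&(mx<80)),("posttop",(abs(Z-.084)<.006)&(mx>=60)),("blue",(Z>.045)&(Z<.085)&(I[...,0]-I[...,2]>50)),
  ("red",(Z<.035)&(Z>.01)&(I[...,2]-I[...,0]>80)),("dark_z31",(abs(Z-.031)<.006)&(mx<70))):
    m=m&on;k,L,S,C=cv2.connectedComponentsWithStats(m.astype(np.uint8))
    for i in range(1,k):
        if S[i,4]>25:
            P=W[L==i];lo,hi=np.percentile(P,2,0),np.percentile(P,98,0)
            print(n,S[i,4],C[i].round(),"mid",((lo+hi)/2).round(4),"size",(hi-lo).round(4))
E
python3 g2.py pics/w4.png
```

```text
9.4 [0.68860332 0.19164942 0.23779765] 91.88675231533041 0.5846823235405652 [-0.84213077 -0.53922477 -0.57484055]
bar 1311 ((626.2063598632812, 193.12796020507812), (73.88687133789062, 14.0372314453125), 1.6821070909500122) z [0.0734 0.0747 0.0762]
posttop 476 [195.  37.] mid [0.5651 0.126  0.0825] size [0.0154 0.0135 0.0071]
posttop 478 [369.  37.] mid [0.5607 0.2549 0.0827] size [0.0154 0.0137 0.0072]
blue 47 [256.  88.] mid [0.5996 0.1706 0.0673] size [0.0073 0.0045 0.0189]
blue 81 [268.  88.] mid [0.5991 0.1803 0.0641] size [0.009  0.0047 0.0127]
blue 196 [303.  88.] mid [0.5981 0.2092 0.0673] size [0.0085 0.0135 0.019 ]
blue 55 [257. 149.] mid [0.6489 0.1726 0.0676] size [0.0087 0.0055 0.0196]
blue 191 [302. 149.] mid [0.6473 0.211  0.0655] size [0.0085 0.014  0.0236]
blue 27 [269. 149.] mid [0.6483 0.1827 0.0632] size [0.0068 0.0025 0.0114]
red 318 [333.  47.] mid [0.561  0.2362 0.0268] size [0.0111 0.0196 0.0032]
red 306 [230.  48.] mid [0.5646 0.1445 0.0267] size [0.0102 0.0206 0.0031]
```

View pics/w4.png

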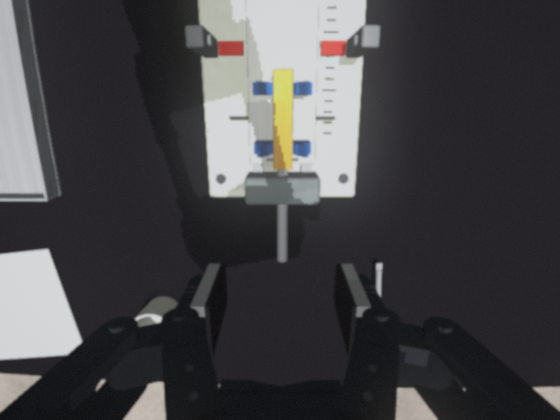

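The bar lies in both saddles: (283,118) in the picture, top at z 0.0747, yaw 1.7° against the gauge's 1.9°. I'm moving on towards the handle with a look on the way.

{"fn": "step_arm", "kwargs": {"motion": [[[0.05,-0.05,0,0,0,0,0],[0.05,-0.09,0,0,0,0,0],[0.05,-0.11,-0.002,0,0,0,0],[0.05,-0.115,-0.002,0,0,0,0],[0.05,-0.115,-0.002,0,0,0,0],[0.05,-0.115,-0.002,0,0,0,0],[0.05,-0.115,-0.002,0,0,0,0],[0.05,-0.115,-0.002,0,0,0,0]]]}}

```text
time: 10.45
tool_pos: [0.5741, 0.1896, 0.2377]
tcp_rot: [-0.051, 3.137, 0.003]
wrist_force: [0.4, -0.9, -0.6]
width: 0.591
```

```bash
python3 g2.py pics/w5.png
```

```text
10.45 [0.57409919 0.18959997 0.23765714] 91.8727149034281 0.5906328787924007 [ 0.38350724 -0.9237129  -0.61534874]
bar 1239 ((623.580078125, 193.94117736816406), (80.12287139892578, 15.206480026245117), 1.5712804794311523) z [0.0732 0.0746 0.0759]
posttop 331 [203. 186.] mid [0.5641 0.1262 0.0823] size [0.0145 0.0136 0.0075]
posttop 329 [357. 186.] mid [0.5598 0.2549 0.0825] size [0.0149 0.0134 0.007 ]
blue 52 [303. 219.] mid [0.596  0.2128 0.0673] size [0.0072 0.0049 0.0195]
blue 54 [257. 219.] mid [0.5983 0.171  0.067 ] size [0.0078 0.0048 0.0195]
blue 36 [268. 219.] mid [0.5974 0.1808 0.0635] size [0.0078 0.0037 0.0117]
blue 27 [293. 220.] mid [0.5976 0.2043 0.0634] size [0.0077 0.0025 0.0111]
blue 129 [262. 269.] mid [0.6481 0.177  0.0672] size [0.0089 0.0137 0.0188]
blue 119 [298. 270.] mid [0.6465 0.2108 0.067 ] size [0.009  0.0127 0.019 ]
red 237 [234. 173.] mid [0.5637 0.1447 0.0266] size [0.0104 0.0207 0.0033]
red 228 [326. 173.] mid [0.5607 0.2363 0.0266] size [0.0105 0.02   0.0029]
```

```bash
python3 - <<'E'
from h import *
im,d=read_camera("wrist");W=cloud("wrist",d);Z=W[...,2]
b=(W[...,0]>.46)&(W[...,0]<.54)&(W[...,1]>.16)&(W[...,1]<.22)
for lo,hi in ((.08,.1),(.06,.08),(.04,.06)):
    m=b&(Z>lo)&(Z<hi);print(lo,m.sum(),(np.percentile(W[m],[2,50,98],axis=0).round(4)) if m.sum()>5 else "")
# pointers: dark columns beside slide near x~.623
for y0 in (.155,.228):
    m=(abs(W[...,1]-y0)<.008)&(W[...,0]>.605)&(W[...,0]<.642)&(im.max(2)<110)&(Z<.045);print("ptr",m.sum(),np.median(W[m],0).round(4) if m.any() else "")
E
```

```text
0.08 447 [[0.4955 0.1811 0.0927]
 [0.5034 0.1888 0.0946]
 [0.5115 0.1968 0.096 ]]
0.06 0 
0.04 20 [[0.4919 0.1759 0.0401]
 [0.4963 0.1844 0.0404]
 [0.5105 0.199  0.0408]]
ptr 28 [0.624  0.1543 0.033 ]
ptr 21 [0.6214 0.2309 0.033 ]
```

{"fn": "step_arm", "kwargs": {"motion": [[[0.05,-0.04,-0.0008,0,0,0,0],[0.05,-0.0706,-0.0008,-0.02,0,0,0],[0.05,-0.0706,-0.0008,-0.07,0,0,0],[0.05,-0.0706,-0.0008,-0.115,0,0,0],[0.05,-0.0706,-0.0008,-0.15,0,0,0],[0.05,-0.0706,-0.0008,-0.162,0,0,0],[0.0,-0.0706,-0.0008,-0.162,0,0,0],[0.0,-0.0706,-0.0008,-0.162,0,0,0]]], "newtons": 70}}

```text
time: 11.55
tool_pos: [0.5046, 0.1874, 0.0774]
tcp_rot: [-0.054, 3.135, -0.002]
wrist_force: [-0.7, -0.8, -6.5]
width: 0.19
```

{"fn": "step_arm", "kwargs": {"motion": [[[0.0,-0.002,0,0,0,0,0],[0.0,-0.007,0,0,0,0,0],[0.0,-0.015,-0.0005,0,0,0,0],[0.0,-0.024,-0.001,0,0,0,0],[0.0,-0.033,-0.001,0,0,0,0],[0.0,-0.041,-0.0014,0,0,0,0],[0.0,-0.047,-0.0016,0,0,0,0],[0.0,-0.05,-0.0018,0,0,0,0]]]}}

```text
time: 12.55
tool_pos: [0.4552, 0.1857, 0.0774]
tcp_rot: [-0.055, 3.132, -0.002]
wrist_force: [7.5, -1.4, -16.3]
width: 0.192
```

{"fn": "step_arm", "kwargs": {"motion": [[[0.0,-0.002,0,0,0,0,0],[0.0,-0.005,0,0,0,0,0],[0.0,-0.008,0,0,0,0,0],[0.0,-0.01,0,0,0,0,0],[0.0,-0.01,0,0,0,0,0],[0.0,-0.01,0,0,0,0,0],[0.0,-0.01,0,0,0,0,0],[0.0,-0.01,0,0,0,0,0]]]}}

```text
time: 13.55
tool_pos: [0.4459, 0.1854, 0.0774]
tcp_rot: [-0.055, 3.13, -0.002]
wrist_force: [8.3, -2.1, -15.0]
width: 0.193
```

```bash
cat > f.py <<'E'
from h import *
s,M=jaw();print(s["time"],s["tool_pos"],s["width"],s["wrist_force"])
out=[]
for c in ("scene","side"):
    im,d=read_camera(c);W=cloud(c,d);I=im.astype(int);h=cv2.cvtColor(im,cv2.COLOR_BGR2HSV);Z=W[...,2]
    on=(W[...,1]>.05)&(W[...,1]<.33)&(W[...,0]>.3)&(W[...,0]<.75)
    for n,m in (("bar",(h[...,0]>14)&(h[...,0]<32)&(h[...,1]>120)&(Z>.055)&(Z<.085)),("red",(Z<.04)&(Z>.01)&(I[...,2]-I[...,0]>90)),("blue",(Z>.045)&(Z<.085)&(I[...,0]-I[...,2]>60))):
        m=m&on;k,L,S,C=cv2.connectedComponentsWithStats(m.astype(np.uint8))
        for i in range(1,k):
            if S[i,4]>7:
                P=W[L==i];lo,hi=np.percentile(P,2,0),np.percentile(P,98,0);print(c,n,S[i,4],C[i].round(),((lo+hi)/2).round(4),(hi-lo).round(4))
    u,v=pix(c,[.565,.19,.05]).astype(int);out.append(cv2.resize(im[max(v-60,0):v+60,max(u-65,0):u+65],(400,370),interpolation=cv2.INTER_CUBIC))
cv2.imwrite("pics/f.png",np.hstack(out))
E
python3 f.py
```

```text
13.55 [0.44591689 0.18539191 0.0774041 ] 0.19288696395163235 [  8.34020505  -2.06530732 -14.98440236]
scene bar 209 [367. 153.] [0.5703 0.1864 0.0675] [0.0724 0.014  0.0138]
scene red 8 [351. 176.] [0.5693 0.138  0.0289] [0.0063 0.0151 0.0091]
scene blue 8 [363. 141.] [0.5403 0.2066 0.0715] [0.0073 0.0045 0.0046]
scene blue 9 [381. 151.] [0.5907 0.207  0.0719] [0.0075 0.0043 0.0038]
scene blue 10 [352. 155.] [0.5443 0.1668 0.0553] [0.005  0.0065 0.0064]
scene blue 15 [370. 165.] [0.5937 0.1684 0.0553] [0.0054 0.0086 0.0087]
side bar 315 [332. 281.] [0.5665 0.1907 0.0685] [0.0775 0.0169 0.0159]
side red 11 [340. 308.] [0.566  0.2381 0.0305] [0.0046 0.0181 0.0112]
side blue 21 [340. 271.] [0.5404 0.1709 0.0691] [0.0096 0.0087 0.0179]
side blue 20 [319. 277.] [0.5904 0.1717 0.0682] [0.0083 0.0097 0.0173]
side blue 10 [347. 282.] [0.539  0.2061 0.0706] [0.0081 0.0068 0.0146]
side blue 32 [347. 289.] [0.5393 0.2095 0.0534] [0.0097 0.0092 0.0149]
side blue 49 [326. 293.] [0.5894 0.2111 0.062 ] [0.0098 0.0113 0.0308]
```

View pics/f.png

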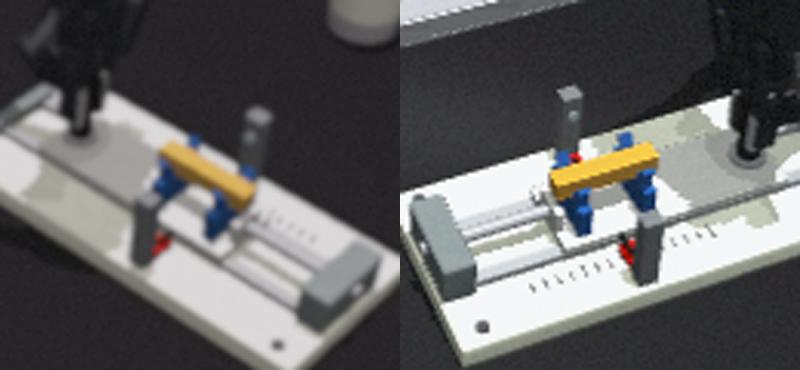

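Both views show the bar across both saddles and the fingers on the handle. The travel is about 59 mm against 60.5 mm to the band's middle, so I make a small correction and settle.

{"fn": "step_arm", "kwargs": {"motion": [[[0.0,-0.001,0,0,0,0,0],[0.0,-0.002,0,0,0,0,0],[0.0,-0.002,0,0,0,0,0],[0.0,-0.002,0,0,0,0,0],[0.0,-0.002,0,0,0,0,0],[0.0,-0.002,0,0,0,0,0],[0.0,-0.002,0,0,0,0,0],[0.0,-0.002,0,0,0,0,0]]]}}

```text
time: 14.65
tool_pos: [0.4447, 0.1854, 0.0774]
tcp_rot: [-0.056, 3.127, -0.002]
wrist_force: [8.0, 0.3, -16.4]
width: 0.19
```

```bash
python3 f.py | grep -v scene; python3 - <<'E'
from h import *
im,d=read_camera("wrist");W=cloud("wrist",d);I=im.astype(int);Z=W[...,2]
on=(W[...,1]>.05)&(W[...,1]<.33)&(W[...,0]>.3)&(W[...,0]<.75)
for n,m in (("blue",(Z>.045)&(Z<.085)&(I[...,0]-I[...,2]>50)),("red",(Z<.035)&(Z>.01)&(I[...,2]-I[...,0]>80))):
    k,L,S,C=cv2.connectedComponentsWithStats((m&on).astype(np.uint8))
    for i in range(1,k):
        if S[i,4]>10: print("wrist",n,S[i,4],W[L==i].mean(0).round(4))
E
```

```text
14.65 [0.44468822 0.18537329 0.07739973] 0.1897389837127009 [  8.02427759   0.29797976 -16.35248528]
side bar 308 [333. 281.] [0.5657 0.1907 0.0689] [0.0767 0.0177 0.0167]
side red 16 [340. 308.] [0.5655 0.2366 0.0296] [0.0054 0.02   0.0142]
side blue 19 [340. 271.] [0.5393 0.1697 0.0698] [0.0087 0.0091 0.0183]
side blue 17 [320. 277.] [0.5897 0.1735 0.0716] [0.0078 0.0084 0.01  ]
side blue 41 [348. 286.] [0.5381 0.209  0.0602] [0.0083 0.0121 0.0296]
side blue 45 [327. 293.] [0.5884 0.2099 0.062 ] [0.0095 0.0106 0.0302]
```

```bash
python3 -c "
from workcell import *
print(finish_job())"
```

```text
the job is handed in; nothing more can be done
None
```

The job is handed in at about 14.7 s of the 53 s allowed, with no verdict reported.

- **Bar:** I picked the larger, non-green brass bar from the tray and laid it in both saddles with the slide home, then let go. The check afterwards put its top at z 0.0747 (0.074 expected), its yaw within 0.3° of the gauge, and its middle within about 3 mm of the seat. After the pull, the side view still showed it in place, about 2 mm along from the middle of the saddles.
- **Slide:** I gripped the handle at 70 N and pulled. The tool moved 59.9 mm, against 60.5 mm measured from pointer to band middle. The side camera puts the saddles' midpoint at x 0.5639, against 0.563–0.564 for the gate. The arm still grips the handle, with about 8 N of spring force.
- **Other parts:** the tray was last looked at just after the lift, and nothing there had been disturbed.
- **Disagreements:** the cameras differed by 1–3 mm on absolute positions, which is within their calibration and the 6 mm tolerance. The last wrist-camera check of the band found nothing, because the band was out of its view. The pointer itself was not re-measured at the end.
- **Wrist force:** it also showed about 16 N downwards while gripping, cause not traced.

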